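# Find the bent hub flange by its rocking

### The arm

A 6-joint arm with a two-finger parallel gripper is mounted at the origin on the work surface. World frame = base frame: x ahead of the robot, y to its left, z up, the work surface at z = 0. Lengths are in m, angles in degrees, forces in N, time in s.
With the tool pointing down it reaches from about 0.3 to 0.875 m from the base axis. Payload 6.4 kg.
Tool frame: the origin (TCP) lies midway between the tips of the shut fingers; the grasp point (between the pads) lies 19 mm behind it; z points along the fingers, y is the direction in which the jaws open and shut (so a half turn about z gives the same grasp; the last joint's range is limited). The gripper opens to 88 mm and grips with 3 to 60 N. Pads are 18 mm wide; open, the fingers measure 123 mm over their backs; the gripper's body (75 mm by 187 mm) begins 45 mm behind the grasp point.
Start: joints at [-83.841, 10.359, 92.074, -0, 77.567, -11.82], TCP at [0.178, -0.547, 0.216] pointing down, gripper open.
Joint ranges: [-171.53, 171.53], [-51.25, 118.39], [17.06, 147.69], [-65.23, 245.23], [0, 150.52], [-178.68, 178.68]. Speed limits (degrees/s): [147.25, 147.25, 172.46, 180, 180, 180].

### API

Orientations are given as a 3x3 rotation matrix whose columns are the frame's x, y, z axes.
In Python, from bench import env gives the robot as it stands. The module is installed in compiled form; this text tells all that it offers.
- The arm moves only by the tool jog_arm, never from a script. Its argument "commands" is a list that holds one entry, the list of rows, each a list of 7 numbers: the turn, a rotation vector about the tool's x, y, z in degrees, then the shift along the tool's x, y, z in cm, then the opening, from -1 (shut) to 1 (fully open), so that 0 is half open. In form: [[[wx, wy, wz, x, y, z, grip], ...]]. A call has exactly 5 rows; each row shifts and turns the commanded pose from where the row before left it, along the tool's axes as they then stand; what a row does not reach is not made up. A row lasts 1/12 s, in which the tool goes at most 41.7 mm and 7.16 degrees, less where a joint would pass 70% of its speed; a pose out of reach is approached as far as the arm can. A call is refused whole if a number of a shift passes 4.17 or a number of a turn 7.16, either way. A call with a gripper value outside its range is refused whole. The fingers move at their own pace and stop on an object; "force" is the grip in N (left out, the last holds). Time passes only in rows, so rows that do not move let the fingers close, or fill a call up. It gives the time, the measured TCP pose, the force and the opening at its end, in the units of the state.
- env.get_state(): the state, without advancing time (a new reading comes with each control period).
- env.get_image(name): name is "side" or "top" or "wrist"; returns a dict with "frame" (384x512x3 uint8, blue, green, red), "fx", "fy", "cx", "cy" (pixels), "R" (3x3) and "t" (3): a world point X has camera coordinates R X + t. Camera axes: x right, y down, z forward; pixel columns grow to the right and rows downward; lengths in m; the calibration is good to about 2 mm. A picture is of the moment at which its call begins. There is no depth.
- env.finish_job(): hands the job in, once; it reports no verdict.
The state is a dict: "clock": time; "qpos": joint angles; "joint_vel": joint speeds; "joint_efforts": joint torques, N m; "eef_pos": TCP position; "orientation": TCP orientation; "force": force on the tool from outside, world axes, zero at the start; "wrist_torque": the same for the moment, N m; "opening": finger opening in m.
Only numpy, scipy, OpenCV 4.12 (cv2) and the standard library are available. Lean on these libraries where they do the work, as an engineer would, in place of code of your own. Each camera call takes 0.05 s, during which the arm holds its last target.

### The job

One of the two wheel-hub flanges on the surface plate is bent and rocks, though it sits level when left alone. Find it by pressing gently with the closed fingers on one side of a rim after the other, all the way round, holding each press a moment and never forcing; then lift the rocker by its hub, set it down in the grey scrap tray without dropping it, and let go. Leave the sound flange where it is and do not disturb the other things on the bench.

Things in the scene. Friction and masses are not known exactly. Their poses are not given: they have to be found in the camera images.
- surface_plate: Dark steel inspection plate, fixed to the bench, 200 (its x) by 360 (its y) by 30 mm high. Four presses a quarter turn apart round a rim always find a bent flange: come down at 10 mm/s or slower, press 4 to 8 N, hold 0.3 s; over 35 N on its face, even for an instant, is too much. Bolt holes tell nothing. Origin: centre of its underside; z up.
- spot_left (a point): Left (as the robot sees it, plate +y) of 2 spots 150 mm apart: point on the plate's top under a flange's centre (true to 4 mm). Each flange: steel disc 110 mm across, top face 13 mm above the plate, disc 8 mm thick on a ring of 5 mm feet; plain round hub 36 mm across in the middle, from 13 to 45 mm above the plate (the 3 mm cone at its root is not solid); 0.55 kg, turned any way.
- spot_right (a point): Right spot (plate -y), with the other flange. Both look alike and sit level. In the bent one the feet of one half, on an unknown side, clear the plate by up to 4 mm: pressed there with 4 N or more, 44 mm from its centre, the rim yields (about 3.5 mm in that half's middle, 2 mm at 45 degrees from it), then stops hard; let go, it comes back level. The rest of it, and the sound one, stay firm.
- tray: Grey painted open scrap tray, fixed to the bench, 170 by 170 mm outside, walls 5 mm thick and 35 mm high, floor 5 mm thick; empty at the start. A mallet lies to its right, a wrench left of the surface plate, a spray can and a box of weights beyond the plate: leave them be. Origin: centre of its underside, on the bench; z up.
- socket: Bystander: dark steel impact socket, 30 mm across, 45 mm high, standing on the surface plate's far edge. Origin at its foot.
- nut_a: Bystander: wheel nut, 23 mm across, 32 mm high, standing on the surface plate's far edge. Origin at its foot.
- nut_b: Bystander: wheel nut, 23 mm across, 32 mm high, standing on the bench on the robot's side of the tray. Origin at its foot.

How it is judged:
By the outcome, as a careful person would: the job done as asked, in the order asked, and still so for the second after the job is handed in, with the robot touching nothing.
It also fails if it takes over 72 s, if anything falls off the work surface, if the arm or the gripper's body presses on something with over 40 N, if the wrist force passes 120 N, or if a joint passes its speed limit or range.

## Working session

There is one attempt and no reset: what is moved stays moved. The work goes in short steps, Python scripts to look and compute and a tool call to move; the robot and the scene stay as the last step left them, time stands still between calls to the robot, and variables do not carry over. Pictures are saved under pics/ and viewed, and the job is handed in when it is done.

Besides the shell and the picture viewer there is one more tool, called after "Request:" as name(argument=value, ...) on one line, values as JSON. jog_arm: Moves the arm, as the interface text tells. Its arguments: {"type":"object","properties":{"commands":{"type":"array"},"force":{"type":"number"}},"required":["commands"]}

```bash
mkdir -p pics; python3 - <<'E'
from bench import env
import cv2,numpy as np,pickle
s=env.get_state(); print({k:np.round(v,4).tolist() for k,v in s.items()})
for n in ["side","top","wrist"]:
    d=env.get_image(n); cv2.imwrite(f"pics/{n}0.png",d["frame"]); pickle.dump(d,open(f"{n}0.pkl","wb"))
    print(n,d["fx"],d["cx"],d["cy"],np.round(d["R"],3).tolist(),np.round(d["t"],3).tolist())
E
```

```text
{'clock': 0.0, 'qpos': [-83.8411, 10.4006, 92.1314, 0.0007, 77.5671, -11.8211], 'joint_vel': [0.0622, 0.0397, 0.0762, 0.0425, 0.0457, -0.0233], 'joint_efforts': [-0.0003, -43.3872, -34.1845, 0.0702, 0.0384, -0.0001], 'eef_pos': [0.1774, -0.5463, 0.215], 'orientation': [[0.9512, 0.3087, -0.0002], [0.3087, -0.9512, 0.0017], [0.0004, -0.0017, -1.0]], 'force': [0.4102, 0.2696, -0.1248], 'wrist_torque': [0.0019, -0.0417, -0.0129], 'opening': 0.0885}
side 442.3302841374036 257.7113549239222 189.90076126312397 [[-0.994, -0.109, 0.013], [-0.078, 0.622, -0.779], [0.077, -0.775, -0.627]] [0.481, 0.154, 1.088]
top 350.8575997904594 253.2519264643391 192.12404810289019 [[-0.011, -1.0, 0.029], [-0.99, 0.007, -0.141], [0.14, -0.03, -0.99]] [-0.103, 0.499, 0.838]
wrist 279.78393213912005 254.77154469507767 196.72441663530842 [[0.309, -0.951, -0.001], [-0.911, -0.296, 0.289], [-0.275, -0.088, -0.957]] [-0.574, -0.039, 0.389]
```

View pics/top0.png

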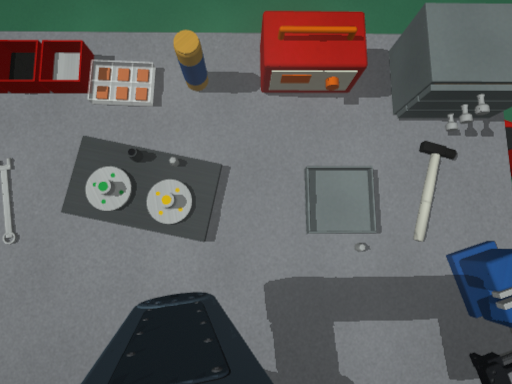

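View pics/side0.png

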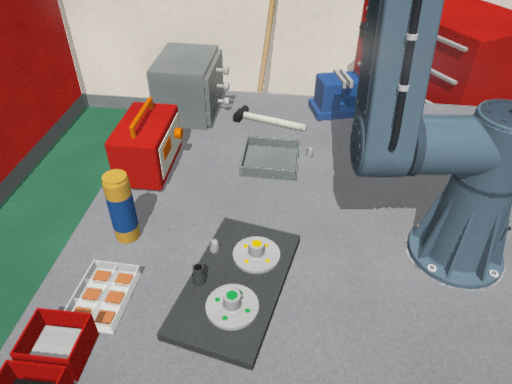

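The top view shows the plate with the green flange at (108,188), the yellow flange at (170,202), the socket at (133,153), nut_a at (173,160), the tray at (341,200) and nut_b at (362,247). The side view shows the same layout. Next I'll measure them.

```bash
cat > h.py <<'E'
import numpy as np,cv2,pickle
def ray(d,u,v,z):
    K=np.array([(u-d["cx"])/d["fx"],(v-d["cy"])/d["fy"],1.]); R=np.array(d["R"]);t=np.array(d["t"])
    c=-R.T@t; w=R.T@K; return c+w*(z-c[2])/w[2]
def proj(d,X):
    p=np.array(d["R"])@np.array(X)+np.array(d["t"]); return np.array([d["fx"]*p[0]/p[2]+d["cx"],d["fy"]*p[1]/p[2]+d["cy"]])
E
python3 - <<'E'
from h import *
for n,boxes in [("top",{"L":(80,160,136,216),"R":(142,174,198,230)}),("side",{"L":(198,275,266,335),"R":(228,228,288,278)})]:
    d=pickle.load(open(n+"0.pkl","rb")); f=d["frame"]; hsv=cv2.cvtColor(f,cv2.COLOR_BGR2HSV)
    for k,(a,b,c,e) in boxes.items():
        m=np.zeros(f.shape[:2],np.uint8); m[b:e,a:c]=(f[b:e,a:c].max(2)>120)*255
        cs,_=cv2.findContours(m,0,2); cc=max(cs,key=cv2.contourArea); hull=cv2.convexHull(cc)
        # disc outline as world points
        P=np.array([ray(d,p[0][0],p[0][1],.043)[:2] for p in hull],np.float32)
        (x,y),r=cv2.minEnclosingCircle(P); 
        A=np.c_[2*P,np.ones(len(P))]; s=np.linalg.lstsq(A,(P**2).sum(1),rcond=None)[0]
        print(n,k,"disc enc",x,y,r,"fit",s[:2],np.sqrt(s[2]+s[0]**2+s[1]**2))
        col=((hsv[...,1]>120)&(hsv[...,2]>100)).astype(np.uint8); q=np.zeros_like(col); q[b:e,a:c]=col[b:e,a:c]
        N,l,st,ce=cv2.connectedComponentsWithStats(q); i=1+st[1:,4].argmax()
        print("   hub",ce[i],st[i,4],ray(d,*ce[i],.075))
d=pickle.load(open("top0.pkl","rb")); f=d["frame"]
g=cv2.cvtColor(f,cv2.COLOR_BGR2GRAY)
m=np.zeros_like(g); m[125:250,55:235]=(f[125:250,55:235].max(2)<85)*255
m=cv2.morphologyEx(m,cv2.MORPH_OPEN,np.ones((3,3)))
cs,_=cv2.findContours(m,0,2); c=max(cs,key=cv2.contourArea); r=cv2.minAreaRect(c); bp=cv2.boxPoints(r); print("plate",bp.tolist())
W=[ray(d,u,v,.03) for u,v in bp]; print(np.round(W,4).tolist(), [np.linalg.norm(W[i]-W[i-1]) for i in range(4)],np.mean(W,0))
for n in ("top","side"):
    d=pickle.load(open(n+"0.pkl","rb")); a=(290,150,395,265) if n=="top" else (225,125,325,190)
    a2=a;cv2.imwrite(f"pics/tray_{n}.png",cv2.resize(d["frame"][a[1]:a[3],a[0]:a[2]],None,fx=6,fy=5,interpolation=2))
d=pickle.load(open("top0.pkl","rb"));cv2.imwrite("pics/plate_top.png",cv2.resize(d["frame"][130:245,55:235],None,fx=4,fy=4,interpolation=2))
E
```

```text
top L disc enc 0.5098470449447632 0.24915778636932373 0.05534756928682327 fit [0.5099068 0.2491244] 0.05490536510093421
   hub [102.59677419 185.75806452] 62 [0.51010888 0.24918368 0.075     ]
top R disc enc 0.47666510939598083 0.1003236472606659 0.055253997445106506 fit [0.47660675 0.10011212] 0.05481712533437367
   hub [165.89552239 199.28358209] 67 [0.47688759 0.10017261 0.075     ]
side L disc enc 0.5112133026123047 0.25012579560279846 0.05866560712456703 fit [0.51104388 0.24988344] 0.05705608154360141
   hub [231.46153846 294.55384615] 65 [0.51114223 0.24749589 0.075     ]
side R disc enc 0.4781789779663086 0.10137861967086792 0.05942315235733986 fit [0.4775635  0.10115341] 0.05771311531299579
   hub [256.19230769 242.94230769] 52 [0.47789172 0.09856264 0.075     ]
plate [[61.261138916015625, 211.57125854492188], [77.290771484375, 134.09463500976562], [222.91903686523438, 164.224609375], [206.889404296875, 241.70123291015625]]
[[0.4539, 0.3642, 0.03], [0.6504, 0.3369, 0.03], [0.5708, -0.0313, 0.03], [0.3769, 0.0077, 0.03]] [np.float64(0.36473714342409386), np.float64(0.19836963785239403), np.float64(0.37677615741409376), np.float64(0.19782544229454188)] [0.51302334 0.16936072 0.03      ]
```

```bash
ls pics
```

```text
plate_top.png
side0.png
top0.png
tray_side.png
tray_top.png
wrist0.png
```

View pics/tray_top.png

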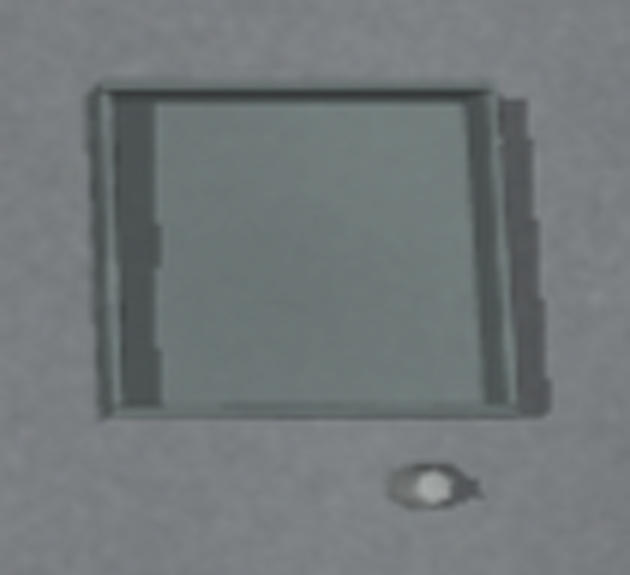

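View pics/plate_top.png

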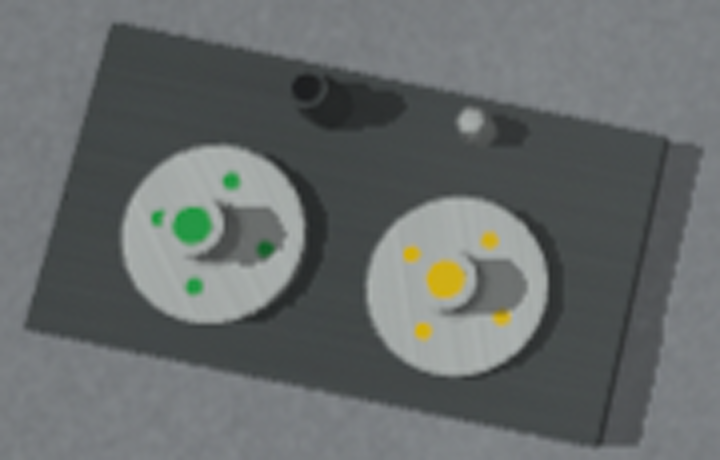

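Tray rim corners in the full image are about (306.2,167.4), (372.5,167.4), (376.3,232) and (308,231.8). The socket top is at (131.8,152), nut_a at (172.8,160.3) and nut_b at (362.2,247.4). I'll convert these to positions.

```bash
python3 - <<'E'
from h import *
d=pickle.load(open("top0.pkl","rb"))
W=np.array([ray(d,u,v,.035) for u,v in [(306.2,167.4),(372.5,167.4),(376.3,232),(308,231.8)]]);print(np.round(W,3).tolist(),W.mean(0),[np.linalg.norm(W[i]-W[i-1]) for i in range(4)])
for n,u,v,z in [("sock",131.8,152,.075),("nuta",172.8,160.3,.062),("nutb",362.2,247.4,.032)]: 
    p=ray(d,u,v,z); print(n,p, [np.linalg.norm(p[:2]-c) for c in ((.510,.249),(.477,.1003))])
s=pickle.load(open("side0.pkl","rb"))
# tray check in side: rim corner projections
print([np.round(proj(s,w)).tolist() for w in W])
E
```

```text
[[0.561, -0.242, 0.035], [0.56, -0.412, 0.035], [0.396, -0.412, 0.035], [0.398, -0.241, 0.035]] [ 0.47872268 -0.32681335  0.035     ] [np.float64(0.16219277590315842), np.float64(0.16975571165077188), np.float64(0.16360846821475178), np.float64(0.17037524406184876)]
sock [0.59162224 0.18404378 0.075     ] [np.float64(0.10431443039379612), np.float64(0.14195520163325986)]
nuta [0.57394898 0.08860784 0.062     ] [np.float64(0.17267054993494238), np.float64(0.09765148258738254)]
nutb [ 0.35876595 -0.37537441  0.032     ] [np.float64(0.6424290911508904), np.float64(0.4901483769216369)]
[[241.0, 167.0], [248.0, 136.0], [299.0, 140.0], [296.0, 171.0]]
```

View pics/tray_side.png

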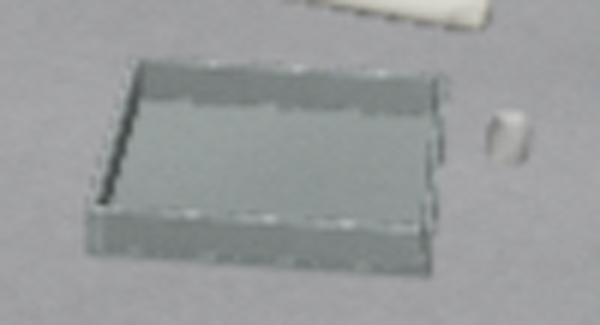

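The side view's rim corners, at (248,137), (298,140), (297,169) and (240,167), agree with the projections from the top view. The tray centre is about (0.478, -0.327). Now I'll close the fingers and move to the right flange.

Request:
jog_arm(commands=[[[0,0,6,0,0,0,-1],[0,0,6,0,0,0,-1],[0,0,6,0,0,0,-1],[0,0,0,1.9,-3.6,0,-1],[0,0,0,1.9,-3.6,0,-1]]], force=30)

```text
clock: 0.57
eef_pos: [0.2149, -0.4748, 0.215]
orientation: [[1.0, -0.004, -0.0], [-0.004, -1.0, 0.001], [-0.0, -0.001, -1.0]]
force: [0.9, -0.6, -0.6]
opening: 0.0567
```

Request:
jog_arm(commands=[[[0,0,0,1.9,-3.6,0,-1],[0,0,0,1.9,-3.6,0,-1],[0,0,0,1.9,-3.6,0,-1],[0,0,0,1.9,-3.6,0,-1],[0,0,0,1.9,-3.6,0,-1]]])

```text
clock: 0.98
eef_pos: [0.3109, -0.293, 0.2157]
orientation: [[1.0, -0.001, 0.0], [-0.001, -1.0, 0.0], [0.0, -0.0, -1.0]]
force: [0.8, -0.5, 0.6]
opening: 0.0236
```

Request:
jog_arm(commands=[[[0,0,0,1.9,-3.6,0,-1],[0,0,0,1.9,-3.6,0,-1],[0,0,0,1.9,-3.6,0,-1],[0,0,0,1.9,-3.6,0,-1],[0,0,0,1.9,-3.6,0,-1]]])

```text
clock: 1.4
eef_pos: [0.406, -0.113, 0.216]
orientation: [[1.0, -0.001, 0.0], [-0.001, -1.0, -0.0], [0.0, 0.0, -1.0]]
force: [0.1, -0.4, 0.0]
opening: 0.0003
```

Request:
jog_arm(commands=[[[0,0,0,1.9,-3.6,0,-1],[0,0,0,1.9,-3.6,0,-1],[0,0,0,1.9,-3.6,0,-1],[0,0,0,1.9,-3.6,0,-1],[0,0,0,1.9,-3.6,0,-1]]])

```text
clock: 1.82
eef_pos: [0.5011, 0.0672, 0.2158]
orientation: [[1.0, 0.0, 0.0], [0.0, -1.0, -0.0], [0.0, 0.0, -1.0]]
force: [0.5, -0.8, -0.1]
opening: 0.0004
```

Request:
jog_arm(commands=[[[0,0,0,2.0,-3.3,0,-1],[0,0,0,0,0,4,-1],[0,0,0,0,0,4,-1],[0,0,0,0,0,4,-1],[0,0,0,0,0,3,-1]]])

```text
clock: 2.23
eef_pos: [0.5188, 0.0985, 0.0626]
orientation: [[1.0, 0.001, -0.003], [0.001, -1.0, 0.0], [-0.003, -0.0, -1.0]]
force: [0.3, 1.1, -0.6]
opening: 0.0001
```

Request:
jog_arm(commands=[[[0,0,0,0,0,1.0,-1],[0,0,0,0,0,0.3,-1],[0,0,0,0,0,0,-1],[0,0,0,0,0,0.05,-1],[0,0,0,0,0,0.05,-1]]])

```text
clock: 2.65
eef_pos: [0.5228, 0.0978, 0.0543]
orientation: [[1.0, -0.0, 0.004], [-0.0, -1.0, -0.0], [0.004, 0.0, -1.0]]
force: [0.6, -0.4, -0.1]
opening: 0.0005
```

Request:
jog_arm(commands=[[[0,0,0,0,0,0.05,-1],[0,0,0,0,0,0.05,-1],[0,0,0,0,0,0,-1],[0,0,0,0,0,0,-1],[0,0,0,0,0,0,-1]]])

```text
clock: 3.07
eef_pos: [0.5208, 0.098, 0.0511]
orientation: [[1.0, -0.0, 0.0], [-0.0, -1.0, -0.0], [0.0, 0.0, -1.0]]
force: [-0.0, 0.5, 0.4]
opening: 0.0008
```

Request:
jog_arm(commands=[[[0,0,0,0,0,0.08,-1],[0,0,0,0,0,0.08,-1],[0,0,0,0,0,0.08,-1],[0,0,0,0,0,0.08,-1],[0,0,0,0,0,0.08,-1]]])

```text
clock: 3.48
eef_pos: [0.5207, 0.098, 0.0467]
orientation: [[1.0, -0.0, -0.0], [-0.0, -1.0, 0.0], [-0.0, -0.0, -1.0]]
force: [-1.0, 0.7, -0.5]
opening: 0.0003
```

Request:
jog_arm(commands=[[[0,0,0,0,0,0.05,-1],[0,0,0,0,0,0.05,-1],[0,0,0,0,0,0.05,-1],[0,0,0,0,0,0.05,-1],[0,0,0,0,0,0,-1]]])

```text
clock: 3.9
eef_pos: [0.5207, 0.0979, 0.0448]
orientation: [[1.0, -0.0, -0.0], [-0.0, -1.0, 0.0], [-0.0, -0.0, -1.0]]
force: [0.4, -0.3, -0.2]
opening: 0.0
```

Request:
jog_arm(commands=[[[0,0,0,0,0,0.03,-1],[0,0,0,0,0,0.03,-1],[0,0,0,0,0,0.03,-1],[0,0,0,0,0,0.02,-1],[0,0,0,0,0,0,-1]]])

```text
clock: 4.32
eef_pos: [0.5207, 0.0979, 0.0438]
orientation: [[1.0, -0.0, -0.0], [-0.0, -1.0, -0.0], [-0.0, 0.0, -1.0]]
force: [-0.1, -0.5, 0.3]
opening: 0.0004
```

Request:
jog_arm(commands=[[[0,0,0,0,0,0.02,-1],[0,0,0,0,0,0.02,-1],[0,0,0,0,0,0.02,-1],[0,0,0,0,0,0,-1],[0,0,0,0,0,0,-1]]])

```text
clock: 4.73
eef_pos: [0.5207, 0.0979, 0.0432]
orientation: [[1.0, -0.0, -0.0], [-0.0, -1.0, -0.0], [-0.0, 0.0, -1.0]]
force: [-0.2, -0.9, 0.2]
opening: 0.0005
```

Request:
jog_arm(commands=[[[0,0,0,0,0,0.02,-1],[0,0,0,0,0,0.02,-1],[0,0,0,0,0,0,-1],[0,0,0,0,0,0,-1],[0,0,0,0,0,0,-1]]])

```text
clock: 5.15
eef_pos: [0.5207, 0.0979, 0.0428]
orientation: [[1.0, -0.0, 0.0], [-0.0, -1.0, 0.0], [0.0, -0.0, -1.0]]
force: [0.0, -0.1, 0.6]
opening: 0.0006
```

Request:
jog_arm(commands=[[[0,0,0,0,0,0.02,-1],[0,0,0,0,0,0.01,-1],[0,0,0,0,0,0,-1],[0,0,0,0,0,0,-1],[0,0,0,0,0,0,-1]]])

```text
clock: 5.57
eef_pos: [0.5207, 0.098, 0.0425]
orientation: [[1.0, -0.0, -0.0], [-0.0, -1.0, -0.0], [-0.0, 0.0, -1.0]]
force: [-0.1, -0.6, -0.3]
opening: 0.0003
```

Request:
jog_arm(commands=[[[0,0,0,0,0,0.02,-1],[0,0,0,0,0,0.02,-1],[0,0,0,0,0,0.01,-1],[0,0,0,0,0,0,-1],[0,0,0,0,0,0,-1]]])

```text
clock: 5.98
eef_pos: [0.5208, 0.0979, 0.042]
orientation: [[1.0, -0.0, -0.0], [-0.0, -1.0, 0.0], [-0.0, -0.0, -1.0]]
force: [0.6, 0.4, 0.6]
opening: 0.0005
```

Request:
jog_arm(commands=[[[0,0,0,0,0,0.02,-1],[0,0,0,0,0,0.02,-1],[0,0,0,0,0,0.01,-1],[0,0,0,0,0,0,-1],[0,0,0,0,0,0,-1]]])

```text
clock: 6.4
eef_pos: [0.5208, 0.0979, 0.0415]
orientation: [[1.0, -0.0, 0.0], [-0.0, -1.0, -0.0], [0.0, 0.0, -1.0]]
force: [-0.6, 0.2, -0.7]
opening: 0.0001
```

```bash
python3 - <<'E'
from bench import env
from h import *
d=env.get_image("side");pickle.dump(d,open("side1.pkl","wb"))
cv2.imwrite("pics/s1.png",cv2.resize(d["frame"][200:320,190:310],None,fx=5,fy=5,interpolation=2))
s=env.get_state();print(s["force"],s["eef_pos"],s["wrist_torque"],proj(d,s["eef_pos"]))
E
```

```text
[-0.21666118 -0.50658028 -0.11267271] [0.52074947 0.09795605 0.04153352] [ 0.00626011 -0.08120863 -0.04186754] [237.70389194 251.30146169]
```

View pics/s1.png

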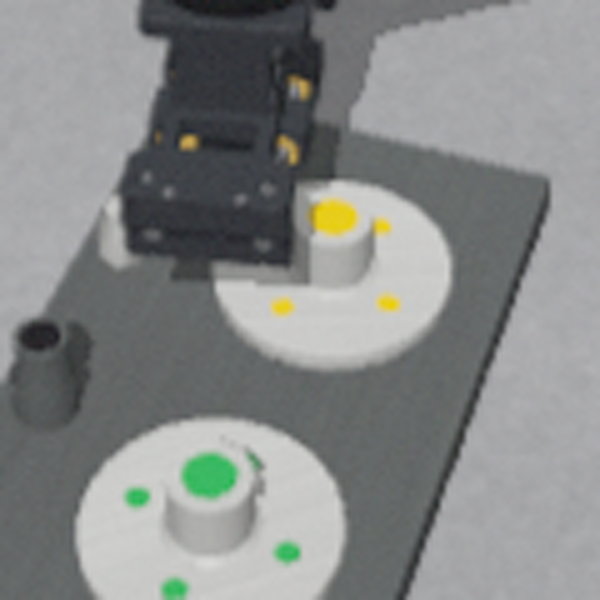

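The picture shows the gripper over the yellow flange's far rim (zoomed 210,270), with nut_a and the socket clear of it. I see no contact yet, so I'll keep descending slowly.

Request:
jog_arm(commands=[[[0,0,0,0,0,0.02,-1],[0,0,0,0,0,0.02,-1],[0,0,0,0,0,0.01,-1],[0,0,0,0,0,0,-1],[0,0,0,0,0,0,-1]]])

```text
clock: 6.87
eef_pos: [0.5207, 0.0979, 0.041]
orientation: [[1.0, -0.0, -0.0], [-0.0, -1.0, 0.0], [-0.0, -0.0, -1.0]]
force: [0.8, 0.0, 0.4]
opening: 0.0005
```

Request:
jog_arm(commands=[[[0,0,0,0,0,0.02,-1],[0,0,0,0,0,0.02,-1],[0,0,0,0,0,0.01,-1],[0,0,0,0,0,0,-1],[0,0,0,0,0,0,-1]]])

```text
clock: 7.28
eef_pos: [0.5207, 0.0979, 0.0405]
orientation: [[1.0, -0.0, -0.0], [-0.0, -1.0, 0.0], [-0.0, -0.0, -1.0]]
force: [1.0, -0.7, -0.2]
opening: 0.0
```

Request:
jog_arm(commands=[[[0,0,0,0,0,0.02,-1],[0,0,0,0,0,0.02,-1],[0,0,0,0,0,0.01,-1],[0,0,0,0,0,0,-1],[0,0,0,0,0,0,-1]]])

```text
clock: 7.7
eef_pos: [0.5207, 0.0979, 0.04]
orientation: [[1.0, -0.0, -0.0], [-0.0, -1.0, -0.0], [-0.0, 0.0, -1.0]]
force: [-0.2, 0.5, -0.2]
opening: 0.0005
```

```bash
python3 - <<'E'
from bench import env
from h import *
d=env.get_image("wrist");cv2.imwrite("pics/w1.png",d["frame"])
s=env.get_state();print(s["force"],s["eef_pos"],s["joint_efforts"],proj(d,s["eef_pos"]))
E
```

```text
[ 0.75277209 -1.34424277  0.53905816] [0.52073853 0.09793517 0.0400222 ] [-4.08309161e-04 -4.27796531e+01 -2.70432866e+01  1.48601329e-02
 -7.56020285e-02  1.90922094e-05] [254.86670898 231.39700923]
```

View pics/w1.png

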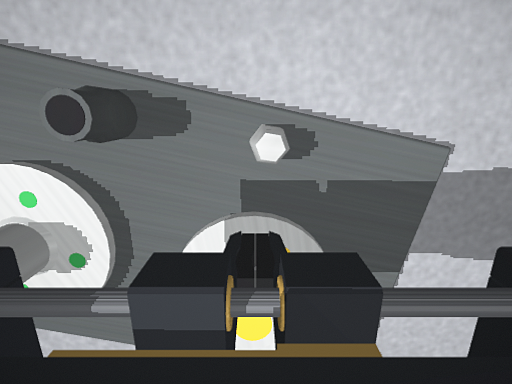

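The wrist view shows the shut fingertips at about (255,235), over the yellow disc's far rim (its edge is at row 213). I'll carry on slowly.

Request:
jog_arm(commands=[[[0,0,0,0,0,0.02,-1],[0,0,0,0,0,0.02,-1],[0,0,0,0,0,0.01,-1],[0,0,0,0,0,0,-1],[0,0,0,0,0,0,-1]]])

```text
clock: 8.17
eef_pos: [0.5207, 0.098, 0.0395]
orientation: [[1.0, -0.0, -0.0], [-0.0, -1.0, 0.0], [-0.0, -0.0, -1.0]]
force: [-0.5, -0.2, -0.2]
opening: 0.0002
```

Request:
jog_arm(commands=[[[0,0,0,0,0,0.02,-1],[0,0,0,0,0,0.02,-1],[0,0,0,0,0,0.01,-1],[0,0,0,0,0,0,-1],[0,0,0,0,0,0,-1]]])

```text
clock: 8.58
eef_pos: [0.5207, 0.0979, 0.039]
orientation: [[1.0, -0.0, -0.0], [-0.0, -1.0, -0.0], [-0.0, 0.0, -1.0]]
force: [0.4, 0.7, -0.1]
opening: 0.0002
```

Request:
jog_arm(commands=[[[0,0,0,0,0,0.02,-1],[0,0,0,0,0,0.02,-1],[0,0,0,0,0,0.02,-1],[0,0,0,0,0,0,-1],[0,0,0,0,0,0,-1]]])

```text
clock: 9.0
eef_pos: [0.5207, 0.0979, 0.0384]
orientation: [[1.0, -0.0, -0.0], [-0.0, -1.0, 0.0], [-0.0, -0.0, -1.0]]
force: [-0.8, -0.2, -0.0]
opening: 0.0005
```

Request:
jog_arm(commands=[[[0,0,0,0,0,0.02,-1],[0,0,0,0,0,0.02,-1],[0,0,0,0,0,0.02,-1],[0,0,0,0,0,0,-1],[0,0,0,0,0,0,-1]]])

```text
clock: 9.42
eef_pos: [0.5207, 0.098, 0.0378]
orientation: [[1.0, -0.0, -0.0], [-0.0, -1.0, 0.0], [-0.0, -0.0, -1.0]]
force: [0.2, 0.6, -0.4]
opening: 0.0008
```

```bash
python3 - <<'E'
from bench import env
from h import *
d=env.get_image("side");pickle.dump(d,open("side2.pkl","wb"))
f=d["frame"][225:285,215:285].copy()
cv2.imwrite("pics/s2.png",cv2.resize(f,None,fx=9,fy=9,interpolation=cv2.INTER_NEAREST))
s=env.get_state();
for z in (0,.02,.04): print((proj(d,s["eef_pos"]+[0,0,z])-[215,225])*9)
E
```

```text
[204.65861483 246.61808902]
[203.42446983 192.48606965]
[202.15946577 137.00051183]
```

View pics/s2.png

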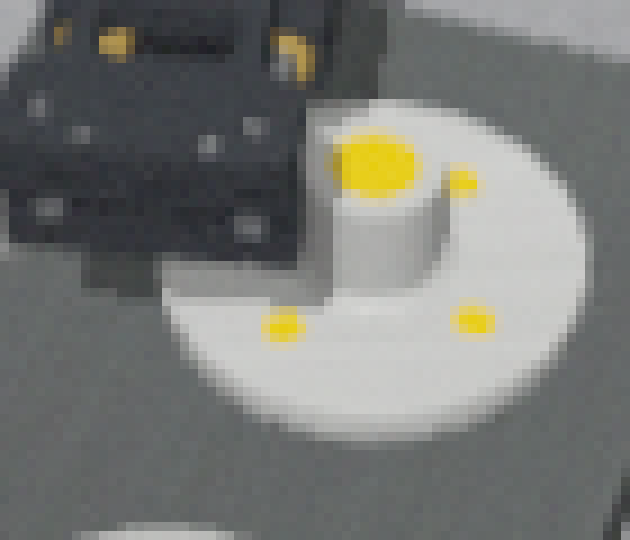

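```bash
python3 - <<'E'
from h import *
d=pickle.load(open("side2.pkl","rb"))
for z in (.098,.1018,.106,.11):
  for y in (.1915,.13): print(z,y,[np.round((proj(d,(x,y,z))-[215,225])*9).tolist() for x in (.483,.558)])
d=pickle.load(open("side0.pkl","rb"));d2=pickle.load(open("top0.pkl","rb"))
# triangulate hub tops
def tri(a,b):
    A=[];B=[]
    for dd,(u,v) in ((d,a),(d2,b)):
        P=np.c_[dd["R"],np.array(dd["t"])]
        un=(u-dd["cx"])/dd["fx"];vn=(v-dd["cy"])/dd["fy"]
        for r in (un*P[2]-P[0],vn*P[2]-P[1]): A.append(r[:3]);B.append(-r[3])
    return np.linalg.lstsq(np.array(A),np.array(B),rcond=None)[0]
print(tri((231.46,294.55),(102.6,185.76)),tri((256.19,242.94),(165.9,199.28)))
E
```

```text
0.098 0.1915 [[305.0, 378.0], [-17.0, 349.0]]
0.098 0.13 [[336.0, 186.0], [30.0, 159.0]]
0.1018 0.1915 [[305.0, 367.0], [-18.0, 338.0]]
0.1018 0.13 [[336.0, 175.0], [29.0, 148.0]]
0.106 0.1915 [[305.0, 355.0], [-19.0, 325.0]]
0.106 0.13 [[336.0, 162.0], [29.0, 135.0]]
0.11 0.1915 [[305.0, 343.0], [-20.0, 313.0]]
0.11 0.13 [[336.0, 151.0], [28.0, 124.0]]
[0.51040971 0.24863598 0.0764067 ] [0.47725392 0.0998844  0.07629694]
```

```bash
python3 - <<'E'
from h import *
for n in (0,1,2):
    d=pickle.load(open(f"side{n}.pkl","rb")); f=d["frame"]; hsv=cv2.cvtColor(f,cv2.COLOR_BGR2HSV)
    col=((hsv[...,1]>120)&(hsv[...,2]>100)).astype(np.uint8)[200:330,190:300]
    N,l,st,ce=cv2.connectedComponentsWithStats(col)
    print(n,[(np.round(ce[i]+[190,200],2).tolist(),int(st[i,4])) for i in range(1,N) if st[i,4]>5])
f=pickle.load(open("side0.pkl","rb"))["frame"][225:285,215:285]
cv2.imwrite("pics/s0z.png",cv2.resize(f,None,fx=9,fy=9,interpolation=cv2.INTER_NEAREST))
E
```

```text
0 [([256.19, 242.94], 52), ([245.5, 245.5], 8), ([265.88, 244.88], 8), ([267.36, 260.09], 11), ([246.0, 261.0], 11), ([231.46, 294.55], 65), ([217.2, 299.0], 10), ([247.0, 310.0], 11), ([224.45, 317.36], 11)]
1 [([250.0, 216.5], 8), ([227.5, 228.0], 8), ([247.67, 229.56], 9), ([256.08, 242.96], 52), ([265.88, 244.88], 8), ([267.3, 260.2], 10), ([246.0, 261.0], 11), ([231.46, 294.55], 65), ([217.2, 299.0], 10), ([247.0, 310.0], 11), ([224.45, 317.36], 11)]
2 [([227.38, 229.25], 8), ([247.78, 230.78], 9), ([256.16, 243.0], 51), ([265.88, 244.88], 8), ([267.3, 260.2], 10), ([246.0, 261.0], 11), ([231.46, 294.55], 65), ([217.2, 299.0], 10), ([247.0, 310.0], 11), ([224.45, 317.36], 11)]
```

View pics/s0z.png

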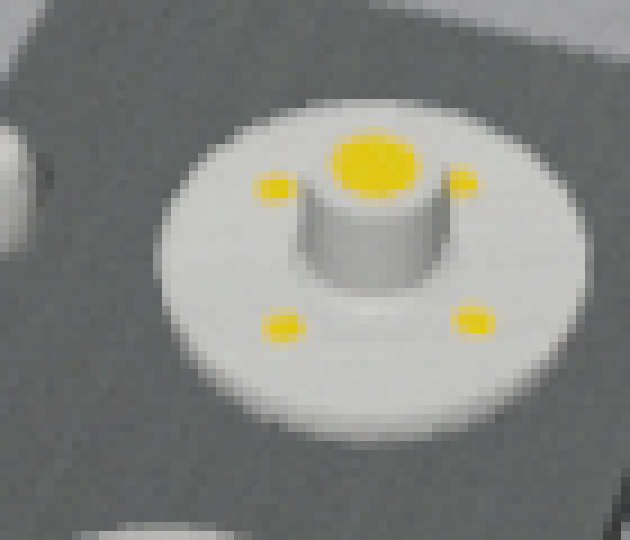

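```bash
python3 - <<'E'
from bench import env
from h import *
d=env.get_image("wrist");pickle.dump(d,open("wrist2.pkl","wb"))
s=env.get_state();e=s["eef_pos"];O=s["orientation"]
f=d["frame"]; cv2.imwrite("pics/w2.png",cv2.resize(f[195:315,180:330],None,fx=5,fy=5,interpolation=cv2.INTER_NEAREST))
R=np.array(d["R"]);print("cam in tool",O.T@(-R.T@d["t"]-e))
for z in (0,-.005,-.01,-.02,-.045):
  print(z,[np.round((proj(d,e+O@[x,y,z])-[180,195])*5).tolist() for x in (-.009,.009) for y in (-.0175,.0175)])
E
```

```text
cam in tool [ 7.43901336e-02 -6.29222925e-05 -1.68250967e-01]
0 [[242.0, 245.0], [506.0, 245.0], [238.0, 118.0], [510.0, 118.0]]
-0.005 [[239.0, 262.0], [510.0, 262.0], [235.0, 132.0], [514.0, 132.0]]
-0.01 [[235.0, 281.0], [514.0, 281.0], [231.0, 147.0], [518.0, 147.0]]
-0.02 [[227.0, 321.0], [522.0, 321.0], [222.0, 181.0], [527.0, 181.0]]
-0.045 [[202.0, 444.0], [547.0, 444.0], [196.0, 285.0], [553.0, 285.0]]
```

View pics/w2.png

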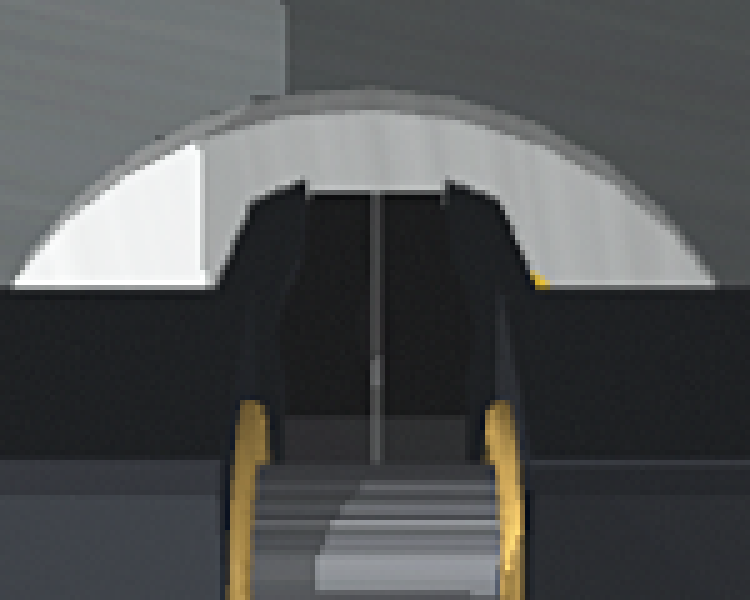

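View pics/wrist0.png

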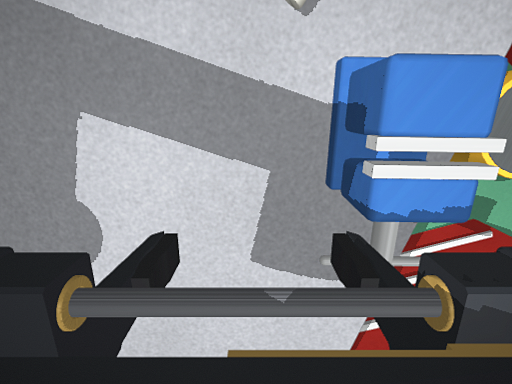

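```bash
python3 - <<'E'
from h import *
d=pickle.load(open("wrist2.pkl","rb"))
for z in (.043,.0444): print(np.round((proj(d,(.477+.055,.1,z))-[180,195])*5), ray(d,180+377/5,195+110/5,z), ray(d,180+377/5,195+190/5,z))
print(ray(d,268,143,.062),ray(d,68,115,.075))
E
```

```text
[358. 116.] [0.53275211 0.09760096 0.043     ] [0.52192804 0.09759886 0.043     ]
[358. 120.] [0.53328768 0.09760416 0.0444    ] [0.52255655 0.09760208 0.0444    ]
[0.58018795 0.09124704 0.062     ] [0.59400727 0.18194126 0.075     ]
```

The flange hasn't moved. The wrist view (fingertip edge at zoomed row 190) puts the visible tips about 18 mm behind the reported TCP, so contact should come lower, near a reading of 0.025. I'll go on down slowly and rely on the force reading.

Request:
jog_arm(commands=[[[0,0,0,0,0,0.06,-1],[0,0,0,0,0,0.06,-1],[0,0,0,0,0,0.06,-1],[0,0,0,0,0,0.06,-1],[0,0,0,0,0,0.02,-1]]])

```text
clock: 9.93
eef_pos: [0.5207, 0.0979, 0.0351]
orientation: [[1.0, -0.0, -0.0], [-0.0, -1.0, 0.0], [-0.0, -0.0, -1.0]]
force: [-0.1, -0.4, -0.6]
opening: 0.0008
```

Request:
jog_arm(commands=[[[0,0,0,0,0,0.03,-1],[0,0,0,0,0,0.03,-1],[0,0,0,0,0,0.03,-1],[0,0,0,0,0,0.03,-1],[0,0,0,0,0,0,-1]]])

```text
clock: 10.35
eef_pos: [0.5207, 0.0979, 0.034]
orientation: [[1.0, -0.0, -0.0], [-0.0, -1.0, 0.0], [-0.0, -0.0, -1.0]]
force: [0.1, -0.1, 0.4]
opening: 0.0004
```

Request:
jog_arm(commands=[[[0,0,0,0,0,0.04,-1],[0,0,0,0,0,0.04,-1],[0,0,0,0,0,0.04,-1],[0,0,0,0,0,0.04,-1],[0,0,0,0,0,0,-1]]])

```text
clock: 10.77
eef_pos: [0.5207, 0.0979, 0.0323]
orientation: [[1.0, -0.0, -0.0], [-0.0, -1.0, 0.0], [-0.0, -0.0, -1.0]]
force: [-0.2, 0.5, 0.1]
opening: 0.0006
```

Request:
jog_arm(commands=[[[0,0,0,0,0,0.04,-1],[0,0,0,0,0,0.04,-1],[0,0,0,0,0,0.04,-1],[0,0,0,0,0,0.04,-1],[0,0,0,0,0,0,-1]]])

```text
clock: 11.18
eef_pos: [0.5207, 0.0979, 0.0307]
orientation: [[1.0, -0.0, -0.0], [-0.0, -1.0, -0.0], [-0.0, 0.0, -1.0]]
force: [-0.4, -0.4, 0.9]
opening: 0.0003
```

```bash
python3 - <<'E'
from bench import env
from h import *
d=env.get_image("wrist");pickle.dump(d,open("wrist3.pkl","wb"))
f=d["frame"]; cv2.imwrite("pics/w3.png",cv2.resize(f[195:315,180:330],None,fx=5,fy=5,interpolation=cv2.INTER_NEAREST))
d=env.get_image("side");pickle.dump(d,open("side3.pkl","wb"))
cv2.imwrite("pics/s3.png",cv2.resize(d["frame"][225:285,215:285],None,fx=9,fy=9,interpolation=cv2.INTER_NEAREST))
print(env.get_state()["force"])
E
```

```text
[-0.54568256 -0.16549879  0.61456833]
```

View pics/w3.png

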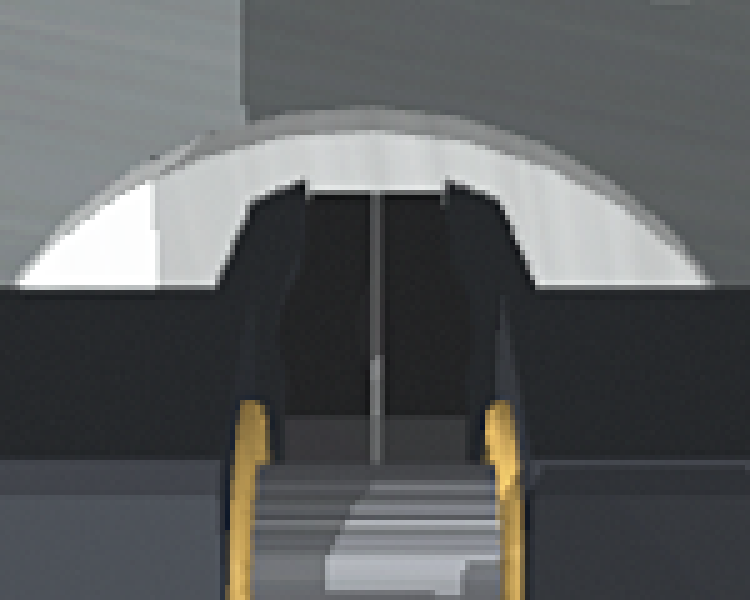

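View pics/s3.png

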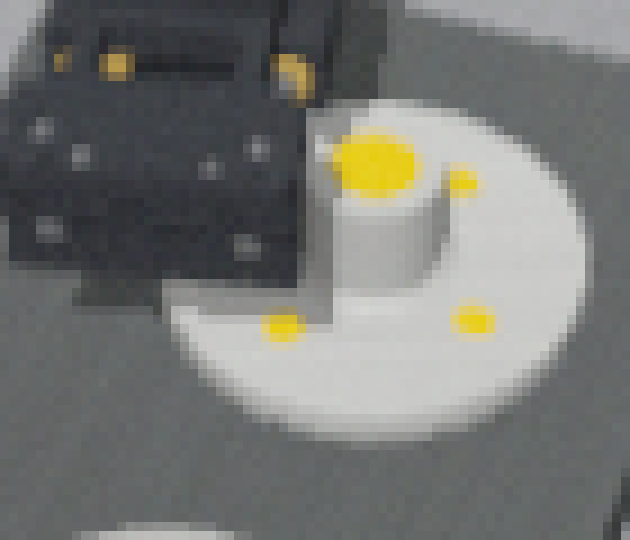

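Flange still unmoved and no force. The gap between tip and rim in the wrist view (zoomed rows 131 to 190) is closing as expected, so I'll continue in small steps.

Request:
jog_arm(commands=[[[0,0,0,0,0,0.03,-1],[0,0,0,0,0,0.03,-1],[0,0,0,0,0,0.03,-1],[0,0,0,0,0,0.03,-1],[0,0,0,0,0,0,-1]]])

```text
clock: 11.7
eef_pos: [0.5207, 0.0979, 0.0295]
orientation: [[1.0, -0.0, -0.0], [-0.0, -1.0, -0.0], [-0.0, 0.0, -1.0]]
force: [0.5, -0.0, -0.2]
opening: 0.0005
```

Request:
jog_arm(commands=[[[0,0,0,0,0,0.03,-1],[0,0,0,0,0,0.03,-1],[0,0,0,0,0,0.03,-1],[0,0,0,0,0,0.02,-1],[0,0,0,0,0,0,-1]]])

```text
clock: 12.12
eef_pos: [0.5207, 0.098, 0.0284]
orientation: [[1.0, -0.0, -0.0], [-0.0, -1.0, 0.0], [-0.0, -0.0, -1.0]]
force: [-0.1, 1.2, -0.7]
opening: 0.0003
```

Request:
jog_arm(commands=[[[0,0,0,0,0,0.03,-1],[0,0,0,0,0,0.03,-1],[0,0,0,0,0,0.03,-1],[0,0,0,0,0,0.02,-1],[0,0,0,0,0,0,-1]]])

```text
clock: 12.53
eef_pos: [0.5207, 0.0979, 0.0273]
orientation: [[1.0, -0.0, -0.0], [-0.0, -1.0, -0.0], [-0.0, 0.0, -1.0]]
force: [-0.7, 0.3, 0.8]
opening: 0.0002
```

Request:
jog_arm(commands=[[[0,0,0,0,0,0.03,-1],[0,0,0,0,0,0.03,-1],[0,0,0,0,0,0.02,-1],[0,0,0,0,0,0,-1],[0,0,0,0,0,0,-1]]])

```text
clock: 12.95
eef_pos: [0.5207, 0.098, 0.0266]
orientation: [[1.0, -0.0, -0.0], [-0.0, -1.0, 0.0], [-0.0, -0.0, -1.0]]
force: [-0.1, 0.9, -0.1]
opening: 0.0005
```

Request:
jog_arm(commands=[[[0,0,0,0,0,0.03,-1],[0,0,0,0,0,0.03,-1],[0,0,0,0,0,0.02,-1],[0,0,0,0,0,0,-1],[0,0,0,0,0,0,-1]]])

```text
clock: 13.37
eef_pos: [0.5207, 0.098, 0.0258]
orientation: [[1.0, -0.0, -0.0], [-0.0, -1.0, 0.0], [-0.0, -0.0, -1.0]]
force: [-0.2, 1.1, -0.2]
opening: 0.0004
```

Request:
jog_arm(commands=[[[0,0,0,0,0,0.03,-1],[0,0,0,0,0,0.03,-1],[0,0,0,0,0,0.02,-1],[0,0,0,0,0,0,-1],[0,0,0,0,0,0,-1]]])

```text
clock: 13.78
eef_pos: [0.5207, 0.098, 0.025]
orientation: [[1.0, -0.0, -0.0], [-0.0, -1.0, 0.0], [-0.0, -0.0, -1.0]]
force: [-0.2, 0.1, 0.3]
opening: 0.0003
```

Request:
jog_arm(commands=[[[0,0,0,0,0,0.03,-1],[0,0,0,0,0,0.03,-1],[0,0,0,0,0,0.02,-1],[0,0,0,0,0,0,-1],[0,0,0,0,0,0,-1]]])

```text
clock: 14.2
eef_pos: [0.5207, 0.0979, 0.0242]
orientation: [[1.0, -0.0, -0.0], [-0.0, -1.0, -0.0], [-0.0, 0.0, -1.0]]
force: [0.0, 0.7, 0.1]
opening: 0.0002
```

Request:
jog_arm(commands=[[[0,0,0,0,0,0.03,-1],[0,0,0,0,0,0.03,-1],[0,0,0,0,0,0.02,-1],[0,0,0,0,0,0,-1],[0,0,0,0,0,0,-1]]])

```text
clock: 14.62
eef_pos: [0.5207, 0.0979, 0.0234]
orientation: [[1.0, -0.0, -0.0], [-0.0, -1.0, -0.0], [-0.0, 0.0, -1.0]]
force: [0.4, 0.4, 0.3]
opening: 0.0005
```

```bash
python3 - <<'E'
from bench import env
from h import *
d=env.get_image("wrist");pickle.dump(d,open("wrist4.pkl","wb"))
f=d["frame"]; cv2.imwrite("pics/w4.png",cv2.resize(f[195:315,180:330],None,fx=5,fy=5,interpolation=cv2.INTER_NEAREST))
s=env.get_state(); print(s["force"],s["qpos"])
for z in (.043,.038,.033,.028,.023): print(z,np.round((proj(d,(.532,.1,z))-[180,195])*5))
E
```

```text
[0.1008973  0.37361596 0.18219153] [-2.19240835e+00  1.96563013e+01  1.05845352e+02  3.88687904e-03
  5.45017286e+01  8.78280889e+01]
0.043 [356. 161.]
0.038 [357. 144.]
0.033 [357. 129.]
0.028 [358. 114.]
0.023 [358. 100.]
```

View pics/w4.png

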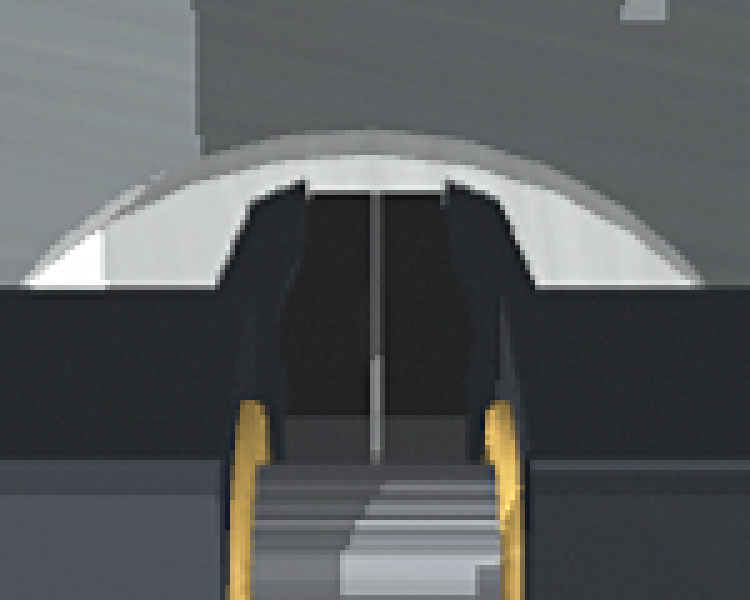

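The disc's top edge is at zoomed row 156 (161 predicted) and the tip edge at row 190. The gap is now about 4.6 mm radially, so contact is close.

Request:
jog_arm(commands=[[[0,0,0,0,0,0.03,-1],[0,0,0,0,0,0.03,-1],[0,0,0,0,0,0.01,-1],[0,0,0,0,0,0,-1],[0,0,0,0,0,0,-1]]])

```text
clock: 15.08
eef_pos: [0.5207, 0.098, 0.0227]
orientation: [[1.0, -0.0, -0.0], [-0.0, -1.0, 0.0], [-0.0, -0.0, -1.0]]
force: [-0.2, 0.0, -0.7]
opening: 0.0004
```

Request:
jog_arm(commands=[[[0,0,0,0,0,0.03,-1],[0,0,0,0,0,0.03,-1],[0,0,0,0,0,0.01,-1],[0,0,0,0,0,0,-1],[0,0,0,0,0,0,-1]]])

```text
clock: 15.5
eef_pos: [0.5207, 0.098, 0.022]
orientation: [[1.0, -0.0, 0.0], [-0.0, -1.0, 0.0], [0.0, -0.0, -1.0]]
force: [0.9, 0.2, 0.2]
opening: 0.0005
```

Request:
jog_arm(commands=[[[0,0,0,0,0,0.03,-1],[0,0,0,0,0,0.03,-1],[0,0,0,0,0,0.02,-1],[0,0,0,0,0,0,-1],[0,0,0,0,0,0,-1]]])

```text
clock: 15.92
eef_pos: [0.5207, 0.0979, 0.0212]
orientation: [[1.0, -0.0, -0.0], [-0.0, -1.0, 0.0], [-0.0, -0.0, -1.0]]
force: [0.2, -0.2, 0.6]
opening: 0.0004
```

Request:
jog_arm(commands=[[[0,0,0,0,0,0.03,-1],[0,0,0,0,0,0.03,-1],[0,0,0,0,0,0.02,-1],[0,0,0,0,0,0,-1],[0,0,0,0,0,0,-1]]])

```text
clock: 16.33
eef_pos: [0.5208, 0.0979, 0.0206]
orientation: [[1.0, -0.0, 0.0], [-0.0, -1.0, -0.0], [0.0, 0.0, -1.0]]
force: [-1.7, -0.2, 3.8]
opening: 0.0007
```

Contact: 3.8 N at a reading of 0.0206, with a stiffness of roughly 20 N/mm. One more small step and then hold.

Request:
jog_arm(commands=[[[0,0,0,0,0,0.02,-1],[0,0,0,0,0,0,-1],[0,0,0,0,0,0,-1],[0,0,0,0,0,0,-1],[0,0,0,0,0,0,-1]]])

```text
clock: 16.75
eef_pos: [0.5208, 0.098, 0.0206]
orientation: [[1.0, -0.0, 0.0], [-0.0, -1.0, -0.0], [0.0, 0.0, -1.0]]
force: [-2.1, 0.5, 5.2]
opening: 0.0006
```

Firm at +x: 5.2 N held with no yield, contact at 0.0207. Now the -x side of the right flange, lifting over the hub.

Request:
jog_arm(commands=[[[0,0,0,0,0,-4.1,-1],[0,0,0,-2.9,-0.1,0,-1],[0,0,0,-2.9,-0.1,0,-1],[0,0,0,-3.0,0,0,-1],[0,0,0,0,0,2.5,-1]]])

```text
clock: 17.17
eef_pos: [0.4314, 0.1005, 0.0394]
orientation: [[1.0, 0.001, 0.005], [0.001, -1.0, -0.0], [0.005, 0.0, -1.0]]
force: [1.4, 0.9, -0.3]
opening: 0.0007
```

Request:
jog_arm(commands=[[[0,0,0,0,0,0.8,-1],[0,0,0,0,0,0,-1],[0,0,0,0,0,0,-1],[0,0,0,0,0,0,-1],[0,0,0,0,0,0,-1]]])

```text
clock: 17.58
eef_pos: [0.4338, 0.0999, 0.0286]
orientation: [[1.0, -0.0, 0.001], [-0.0, -1.0, -0.0], [0.001, 0.0, -1.0]]
force: [-0.0, 0.8, 0.6]
opening: 0.0008
```

Request:
jog_arm(commands=[[[0,0,0,0,0,0.08,-1],[0,0,0,0,0,0.08,-1],[0,0,0,0,0,0.08,-1],[0,0,0,0,0,0.08,-1],[0,0,0,0,0,0.08,-1]]])

```text
clock: 18.0
eef_pos: [0.4327, 0.1, 0.0242]
orientation: [[1.0, -0.0, -0.0], [-0.0, -1.0, -0.0], [-0.0, 0.0, -1.0]]
force: [0.9, 0.2, -0.1]
opening: 0.0006
```

Request:
jog_arm(commands=[[[0,0,0,0,0,0.08,-1],[0,0,0,0,0,0.08,-1],[0,0,0,0,0,0.06,-1],[0,0,0,0,0,0.06,-1],[0,0,0,0,0,0.04,-1]]])

```text
clock: 18.42
eef_pos: [0.4327, 0.1, 0.0209]
orientation: [[1.0, -0.0, -0.0], [-0.0, -1.0, -0.0], [-0.0, 0.0, -1.0]]
force: [-0.7, -0.6, -0.3]
opening: 0.0004
```

Request:
jog_arm(commands=[[[0,0,0,0,0,0.03,-1],[0,0,0,0,0,0.02,-1],[0,0,0,0,0,0,-1],[0,0,0,0,0,0,-1],[0,0,0,0,0,0,-1]]])

```text
clock: 18.83
eef_pos: [0.4328, 0.1, 0.0205]
orientation: [[1.0, -0.0, 0.0], [-0.0, -1.0, -0.0], [0.0, 0.0, -1.0]]
force: [-0.7, -0.6, 0.5]
opening: 0.0002
```

Request:
jog_arm(commands=[[[0,0,0,0,0,0.03,-1],[0,0,0,0,0,0.02,-1],[0,0,0,0,0,0,-1],[0,0,0,0,0,0,-1],[0,0,0,0,0,0,-1]]])

```text
clock: 19.25
eef_pos: [0.4327, 0.1, 0.02]
orientation: [[1.0, -0.0, -0.0], [-0.0, -1.0, -0.0], [-0.0, 0.0, -1.0]]
force: [-0.4, 1.0, 0.7]
opening: 0.0003
```

Request:
jog_arm(commands=[[[0,0,0,0,0,0.03,-1],[0,0,0,0,0,0.02,-1],[0,0,0,0,0,0,-1],[0,0,0,0,0,0,-1],[0,0,0,0,0,0,-1]]])

```text
clock: 19.67
eef_pos: [0.4327, 0.1, 0.0195]
orientation: [[1.0, -0.0, -0.0], [-0.0, -1.0, 0.0], [-0.0, -0.0, -1.0]]
force: [-0.8, -0.6, 0.7]
opening: 0.0004
```

Request:
jog_arm(commands=[[[0,0,0,0,0,0.03,-1],[0,0,0,0,0,0.03,-1],[0,0,0,0,0,0,-1],[0,0,0,0,0,0,-1],[0,0,0,0,0,0,-1]]])

```text
clock: 20.08
eef_pos: [0.4328, 0.1, 0.0189]
orientation: [[1.0, -0.0, 0.0], [-0.0, -1.0, 0.0], [0.0, -0.0, -1.0]]
force: [-0.5, -0.6, 0.7]
opening: 0.0008
```

```bash
python3 - <<'E'
from bench import env
from h import *
d=env.get_image("wrist");pickle.dump(d,open("wrist5.pkl","wb"))
cv2.imwrite("pics/w5.png",d["frame"])
d=env.get_image("side");pickle.dump(d,open("side5.pkl","wb"))
cv2.imwrite("pics/s5.png",cv2.resize(d["frame"][205:335,190:320],None,fx=4.5,fy=4.5,interpolation=cv2.INTER_NEAREST))
f=d["frame"]; hsv=cv2.cvtColor(f,cv2.COLOR_BGR2HSV)
col=((hsv[...,1]>120)&(hsv[...,2]>100)).astype(np.uint8)[200:330,190:300]
N,l,st,ce=cv2.connectedComponentsWithStats(col)
print([(np.round(ce[i]+[190,200],2).tolist(),int(st[i,4])) for i in range(1,N) if st[i,4]>5])
print(env.get_state()["force"])
E
```

```text
[([264.67, 226.17], 6), ([262.67, 239.17], 6), ([269.29, 240.0], 7), ([256.21, 242.68], 38), ([245.44, 245.33], 9), ([246.5, 260.8], 10), ([231.46, 294.55], 65), ([217.2, 299.0], 10), ([247.2, 310.0], 10), ([224.45, 317.36], 11)]
[-0.73525698 -0.56054575  0.45537405]
```

View pics/w5.png

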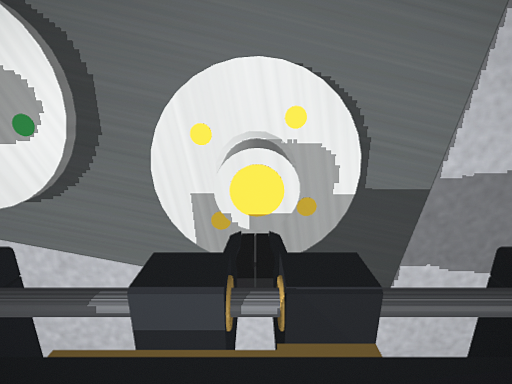

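View pics/s5.png

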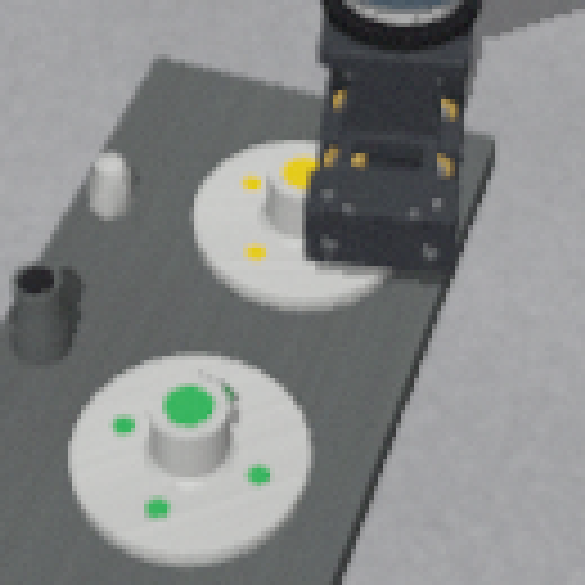

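```bash
python3 - <<'E'
from h import *
g=[cv2.cvtColor(pickle.load(open(f"side{n}.pkl","rb"))["frame"],cv2.COLOR_BGR2GRAY).astype(np.float32) for n in (0,3,5)]
def pc(a,b,box):
    x0,y0,x1,y1=box; return np.round(cv2.phaseCorrelate(a[y0:y1,x0:x1].copy(),b[y0:y1,x0:x1].copy(),cv2.createHanningWindow((x1-x0,y1-y0),cv2.CV_32F)),3)
print("0-5 flange part",pc(g[0],g[2],(228,232,258,280)),pc(g[0],g[2],(228,250,262,284)))
print("0-5 green",pc(g[0],g[2],(200,280,262,332)),"nut",pc(g[0],g[2],(205,235,225,258)))
print("0-3 right part",pc(g[0],g[1],(255,235,285,280)))
d=np.abs(g[2]-g[0])[205:335,190:320]; cv2.imwrite("pics/diff.png",cv2.resize(np.clip(d*4,0,255).astype(np.uint8),None,fx=4.5,fy=4.5,interpolation=0))
E
```

```text
Traceback (most recent call last):
ValueError: setting an array element with a sequence. The requested array has an inhomogeneous shape after 1 dimensions. The detected shape was (2,) + inhomogeneous part.
```

```bash
python3 - <<'E'
from h import *
g=[cv2.cvtColor(pickle.load(open(f"side{n}.pkl","rb"))["frame"],cv2.COLOR_BGR2GRAY).astype(np.float32) for n in (0,3,5)]
def pc(a,b,box):
    x0,y0,x1,y1=box; return np.round(cv2.phaseCorrelate(a[y0:y1,x0:x1].copy(),b[y0:y1,x0:x1].copy(),cv2.createHanningWindow((x1-x0,y1-y0),cv2.CV_32F))[0],3)
print("0-5 flange part",pc(g[0],g[2],(228,232,258,280)),pc(g[0],g[2],(228,250,262,284)))
print("0-5 green",pc(g[0],g[2],(200,280,262,332)),"nut",pc(g[0],g[2],(205,235,225,258)))
print("0-3 right part",pc(g[0],g[1],(255,235,285,280)))
d=np.abs(g[2]-g[0])[205:335,190:320]; cv2.imwrite("pics/diff.png",cv2.resize(np.clip(d*4,0,255).astype(np.uint8),None,fx=4.5,fy=4.5,interpolation=0))
E
```

```text
0-5 flange part [ 0.128 -0.301] [ 0.348 -0.269]
0-5 green [-0.058 -0.035] nut [ 0.09  -0.113]
0-3 right part [0.033 0.447]
```

View pics/diff.png

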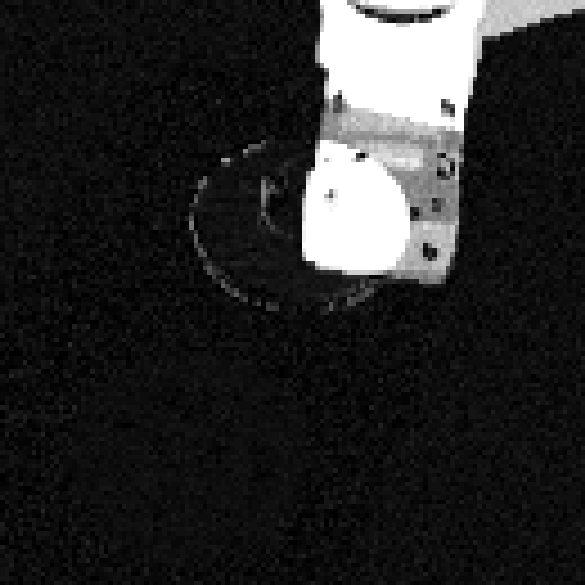

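The difference image shows the yellow flange's outline shifted about 0.3 px, with its far side up, while the green flange hasn't moved. That suggests it is tilting under a light press at -x. I'll go on gently until it stops.

Request:
jog_arm(commands=[[[0,0,0,0,0,0.03,-1],[0,0,0,0,0,0.03,-1],[0,0,0,0,0,0,-1],[0,0,0,0,0,0,-1],[0,0,0,0,0,0,-1]]])

```text
clock: 20.6
eef_pos: [0.4327, 0.1, 0.0183]
orientation: [[1.0, -0.0, 0.0], [-0.0, -1.0, 0.0], [0.0, -0.0, -1.0]]
force: [-1.2, 0.6, 1.2]
opening: 0.0004
```

Request:
jog_arm(commands=[[[0,0,0,0,0,0.03,-1],[0,0,0,0,0,0.02,-1],[0,0,0,0,0,0,-1],[0,0,0,0,0,0,-1],[0,0,0,0,0,0,-1]]])

```text
clock: 21.02
eef_pos: [0.4327, 0.1, 0.0178]
orientation: [[1.0, -0.0, -0.0], [-0.0, -1.0, 0.0], [-0.0, -0.0, -1.0]]
force: [-1.0, -0.2, 1.3]
opening: 0.0005
```

Request:
jog_arm(commands=[[[0,0,0,0,0,0.03,-1],[0,0,0,0,0,0.02,-1],[0,0,0,0,0,0,-1],[0,0,0,0,0,0,-1],[0,0,0,0,0,0,-1]]])

```text
clock: 21.43
eef_pos: [0.4327, 0.1, 0.0175]
orientation: [[1.0, -0.0, -0.0], [-0.0, -1.0, -0.0], [-0.0, 0.0, -1.0]]
force: [-3.4, 1.2, 5.2]
opening: 0.0004
```

Request:
jog_arm(commands=[[[0,0,0,0,0,0.03,-1],[0,0,0,0,0,0.02,-1],[0,0,0,0,0,0,-1],[0,0,0,0,0,0,-1],[0,0,0,0,0,0,-1]]])

```text
clock: 21.85
eef_pos: [0.4328, 0.1, 0.0174]
orientation: [[1.0, -0.0, -0.0], [-0.0, -1.0, -0.0], [-0.0, 0.0, -1.0]]
force: [-3.8, -1.2, 9.1]
opening: 0.0004
```

The right (yellow) flange yields at -x: light force until it stops hard at 0.0174, 3.2 mm lower than the firm side, reaching 5 to 9 N there. To be thorough I'll press the rest of its rim. The -y side is next.

Request:
jog_arm(commands=[[[0,0,0,0,0,-4.1,-1],[0,0,0,2.2,2.2,0,-1],[0,0,0,2.2,2.2,0,-1],[0,0,0,0,0,2.9,-1],[0,0,0,0,0,0.08,-1]]])

```text
clock: 22.27
eef_pos: [0.4758, 0.055, 0.0255]
orientation: [[1.0, -0.002, -0.003], [-0.002, -1.0, 0.0], [-0.003, -0.0, -1.0]]
force: [-2.8, 0.3, -0.5]
opening: 0.0007
```

Request:
jog_arm(commands=[[[0,0,0,0,0,0,-1],[0,0,0,0,0,0.08,-1],[0,0,0,0,0,0.08,-1],[0,0,0,0,0,0.08,-1],[0,0,0,0,0,0.08,-1]]])

```text
clock: 22.68
eef_pos: [0.477, 0.0563, 0.0254]
orientation: [[1.0, 0.0, 0.001], [0.0, -1.0, -0.0], [0.001, 0.0, -1.0]]
force: [-0.5, -0.0, -0.0]
opening: 0.0005
```

Request:
jog_arm(commands=[[[0,0,0,0,0,0.08,-1],[0,0,0,0,0,0.08,-1],[0,0,0,0,0,0.08,-1],[0,0,0,0,0,0.06,-1],[0,0,0,0,0,0.04,-1]]])

```text
clock: 23.1
eef_pos: [0.4767, 0.056, 0.0214]
orientation: [[1.0, -0.0, -0.0], [-0.0, -1.0, 0.0], [-0.0, -0.0, -1.0]]
force: [-0.4, 0.9, -0.4]
opening: 0.0004
```

Request:
jog_arm(commands=[[[0,0,0,0,0,0.04,-1],[0,0,0,0,0,0.04,-1],[0,0,0,0,0,0.04,-1],[0,0,0,0,0,0,-1],[0,0,0,0,0,0,-1]]])

```text
clock: 23.52
eef_pos: [0.4767, 0.0559, 0.0205]
orientation: [[1.0, -0.0, -0.0], [-0.0, -1.0, -0.0], [-0.0, 0.0, -1.0]]
force: [-2.6, -0.7, 5.2]
opening: 0.0005
```

Request:
jog_arm(commands=[[[0,0,0,0,0,0,-1],[0,0,0,0,0,0,-1],[0,0,0,0,0,0,-1],[0,0,0,0,0,-4.1,-1],[0,0,0,0,-2.9,0,-1]]])

```text
clock: 23.93
eef_pos: [0.4806, 0.0822, 0.0654]
orientation: [[1.0, -0.004, 0.007], [-0.004, -1.0, -0.002], [0.007, 0.002, -1.0]]
force: [2.8, 0.4, 1.3]
opening: 0.0003
```

Request:
jog_arm(commands=[[[0,0,0,0,-2.9,0,-1],[0,0,0,0,-3.0,0,-1],[0,0,0,0,0,3.4,-1],[0,0,0,0,0,0,-1],[0,0,0,0,0,0.08,-1]]])

```text
clock: 24.35
eef_pos: [0.4748, 0.1441, 0.0249]
orientation: [[1.0, 0.001, -0.004], [0.001, -1.0, -0.0], [-0.004, 0.0, -1.0]]
force: [-0.2, 1.4, 0.1]
opening: 0.0002
```

Request:
jog_arm(commands=[[[0,0,0,0,0,0.08,-1],[0,0,0,0,0,0.08,-1],[0,0,0,0,0,0.08,-1],[0,0,0,0,0,0.08,-1],[0,0,0,0,0,0.08,-1]]])

```text
clock: 24.77
eef_pos: [0.4774, 0.1436, 0.0231]
orientation: [[1.0, -0.001, 0.001], [-0.001, -1.0, 0.0], [0.001, -0.0, -1.0]]
force: [0.6, 0.6, 0.2]
opening: 0.0003
```

Request:
jog_arm(commands=[[[0,0,0,0,0,0.08,-1],[0,0,0,0,0,0.06,-1],[0,0,0,0,0,0.04,-1],[0,0,0,0,0,0.03,-1],[0,0,0,0,0,0,-1]]])

```text
clock: 25.18
eef_pos: [0.4768, 0.1439, 0.0205]
orientation: [[1.0, -0.0, -0.0], [-0.0, -1.0, -0.0], [-0.0, 0.0, -1.0]]
force: [-2.2, -0.6, 5.0]
opening: 0.0005
```

Request:
jog_arm(commands=[[[0,0,0,0,0,0.01,-1],[0,0,0,0,0,0,-1],[0,0,0,0,0,0,-1],[0,0,0,0,0,0,-1],[0,0,0,0,0,0,-1]]])

```text
clock: 25.6
eef_pos: [0.4768, 0.1439, 0.0205]
orientation: [[1.0, -0.0, 0.0], [-0.0, -1.0, -0.0], [0.0, 0.0, -1.0]]
force: [-2.1, -1.0, 4.6]
opening: 0.0004
```

The -y and +y sides are firm at 0.0205, so the right flange is the rocker. Now I'll lift, open the fingers and centre over its hub.

Request:
jog_arm(commands=[[[0,0,0,0,0,-4.1,-1],[0,0,0,0,0,-2.9,0.7],[0,0,0,0,2.2,0,0.7],[0,0,0,0,2.2,0,0.7],[0,0,0,0,0,0,0.7]]])

```text
clock: 26.02
eef_pos: [0.4774, 0.0978, 0.0908]
orientation: [[1.0, -0.002, 0.002], [-0.002, -1.0, -0.001], [0.002, 0.001, -1.0]]
force: [-0.7, -0.4, 0.2]
opening: 0.0248
```

Request:
jog_arm(commands=[[[0,0,0,0,0,0,0.7],[0,0,0,0,0,0,0.7],[0,0,0,0,0,0,0.7],[0,0,0,0,0,0,0.7],[0,0,0,0,0,0,0.7]]])

```text
clock: 26.43
eef_pos: [0.4765, 0.1006, 0.0899]
orientation: [[1.0, 0.001, -0.001], [0.001, -1.0, 0.0], [-0.001, -0.0, -1.0]]
force: [0.1, 0.2, -0.8]
opening: 0.0581
```

```bash
python3 - <<'E'
from bench import env
from h import *
d=env.get_image("wrist");cv2.imwrite("pics/w6.png",d["frame"])
f=d["frame"];hsv=cv2.cvtColor(f,cv2.COLOR_BGR2HSV)
col=cv2.inRange(hsv,(20,150,150),(35,255,255));col[:, :140]=0
N,l,st,ce=cv2.connectedComponentsWithStats(col)
for i in range(1,N):
    if st[i,4]>150: print(ce[i],st[i],ray(d,*ce[i],.075))
s=env.get_state();print(s["eef_pos"],s["opening"])
E
```

```text
[256.27590848 220.53432032] [241 206  32  30 743] [0.47817259 0.09957557 0.075     ]
[0.47652221 0.10049365 0.0899803 ] 0.062366407482515644
```

View pics/w6.png

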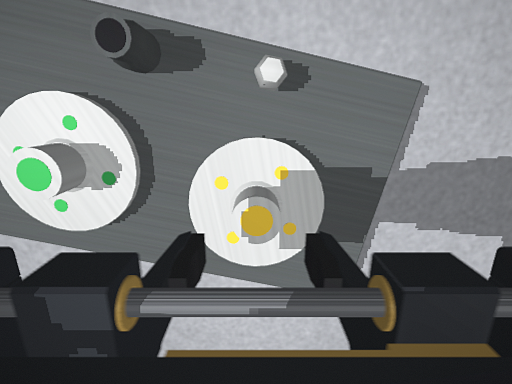

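The wrist view shows the yellow hub at (256,221), between the open fingers (inner edges at about columns 204 and 305). The socket, the nut and the green flange look unmoved. I'll descend and grip.

Request:
jog_arm(commands=[[[0,0,0,0.1,0.05,2,0.7],[0,0,0,0,0,2,0.7],[0,0,0,0,0,1.6,0.7],[0,0,0,0,0,0.6,0.7],[0,0,0,0,0,0.2,0.7]]], force=40)

```text
clock: 26.9
eef_pos: [0.4766, 0.0997, 0.025]
orientation: [[1.0, -0.0, -0.003], [-0.0, -1.0, 0.0], [-0.003, -0.0, -1.0]]
force: [0.4, 0.1, 0.7]
opening: 0.0746
```

Request:
jog_arm(commands=[[[0,0,0,0,0,0,0.7],[0,0,0,0,0,0,-1],[0,0,0,0,0,0,-1],[0,0,0,0,0,0,-1],[0,0,0,0,0,0,-1]]])

```text
clock: 27.32
eef_pos: [0.4783, 0.0994, 0.0269]
orientation: [[1.0, -0.0, 0.001], [-0.0, -1.0, -0.0], [0.001, 0.0, -1.0]]
force: [1.2, 0.4, 0.1]
opening: 0.0502
```

Request:
jog_arm(commands=[[[0,0,0,0,0,0,-1],[0,0,0,0,0,0,-1],[0,0,0,0,0,0,-1],[0,0,0,0,0,0,-1],[0,0,0,0,0,0,-1]]])

```text
clock: 27.73
eef_pos: [0.4779, 0.0994, 0.0265]
orientation: [[1.0, -0.0, 0.0], [-0.0, -1.0, -0.0], [0.0, 0.0, -1.0]]
force: [-0.8, -0.1, 2.7]
opening: 0.0352
```

Request:
jog_arm(commands=[[[0,0,0,0,0,0,-1],[0,0,0,0,0,-0.3,-1],[0,0,0,0,0,-0.6,-1],[0,0,0,0,0,-0.9,-1],[0,0,0,0,0,-0.9,-1]]])

```text
clock: 28.15
eef_pos: [0.477, 0.0995, 0.0534]
orientation: [[1.0, -0.0, -0.002], [-0.0, -1.0, 0.0], [-0.002, -0.0, -1.0]]
force: [1.0, -0.5, -5.1]
opening: 0.0351
```

Request:
jog_arm(commands=[[[0,0,0,0,0,-1.2,-1],[0,0,0,0,0,-1.5,-1],[0,0,0,0,0,-1.5,-1],[0,0,0,0,0,-1.0,-1],[0,0,0,0,0,-0.6,-1]]])

```text
clock: 28.57
eef_pos: [0.4786, 0.0995, 0.1132]
orientation: [[1.0, -0.0, 0.003], [-0.0, -1.0, -0.0], [0.003, 0.0, -1.0]]
force: [0.1, 1.3, -4.4]
opening: 0.0351
```

```bash
python3 - <<'E'
from bench import env
from h import *
d=env.get_image("side");cv2.imwrite("pics/s7.png",d["frame"]);s=env.get_state();print(s["eef_pos"],s["force"],s["opening"])
E
```

```text
[0.47898389 0.09947369 0.11362426] [ 1.04545377  0.04068968 -3.79134367] 0.03501061033167631
```

View pics/s7.png

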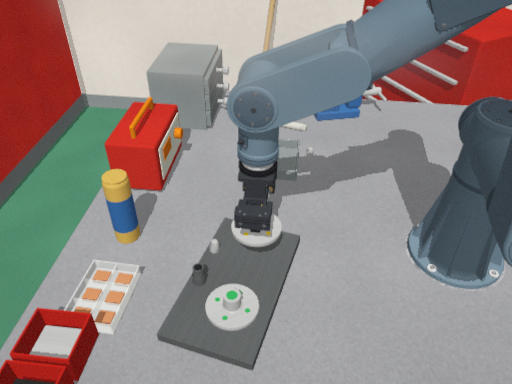

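The picture shows the flange hanging in the gripper at (257,228), with the green flange, socket and nut in place. Now I'll carry it to the tray.

Request:
jog_arm(commands=[[[0,0,0,0,1,0,-1],[0,0,0,0,2,0,-1],[0,0,0,0,3,0,-1],[0,0,0,0,3,0,-1],[0,0,0,0,3,0,-1]]])

```text
clock: 29.03
eef_pos: [0.4765, -0.022, 0.1101]
orientation: [[1.0, 0.001, -0.002], [0.001, -1.0, 0.0], [-0.002, -0.0, -1.0]]
force: [0.6, -0.4, -5.0]
opening: 0.035
```

Request:
jog_arm(commands=[[[0,0,0,0,3,0,-1],[0,0,0,0,3,0,-1],[0,0,0,0,3,0,-1],[0,0,0,0,3,0,-1],[0,0,0,0,3,0,-1]]])

```text
clock: 29.45
eef_pos: [0.4763, -0.1722, 0.11]
orientation: [[1.0, -0.001, -0.002], [-0.001, -1.0, 0.001], [-0.002, -0.001, -1.0]]
force: [1.7, -0.5, -4.4]
opening: 0.035
```

Request:
jog_arm(commands=[[[0,0,0,0,3,0,-1],[0,0,0,0,3,0,-1],[0,0,0,0,3,0,-1],[0,0,0,0,3,0,-1],[0,0,0,0,2,0,-1]]])

```text
clock: 29.87
eef_pos: [0.4762, -0.3136, 0.11]
orientation: [[1.0, -0.002, -0.001], [-0.002, -1.0, 0.0], [-0.001, -0.0, -1.0]]
force: [0.5, 0.4, -5.9]
opening: 0.035
```

Request:
jog_arm(commands=[[[0,0,0,0,1.2,0,-1],[0,0,0,0,0.45,0,-1],[0,0,0,0,0,0,-1],[0,0,0,0,0,0,-1],[0,0,0,0,0,0,-1]]])

```text
clock: 30.28
eef_pos: [0.4774, -0.3255, 0.1108]
orientation: [[1.0, 0.001, -0.001], [0.001, -1.0, 0.001], [-0.001, -0.001, -1.0]]
force: [0.8, -0.5, -6.1]
opening: 0.0355
```

```bash
python3 - <<'E'
from bench import env
from h import *
s=env.get_state();print(s["eef_pos"],s["force"],s["opening"])
for n in ("side","top"):
  d=env.get_image(n);pickle.dump(d,open(n+"8.pkl","wb"));x0,y0,x1,y1=(210,90,330,190) if n=="side" else (270,130,410,260)
  cv2.imwrite(f"pics/{n}8.png",cv2.resize(d["frame"][y0:y1,x0:x1],None,fx=5,fy=4.5 if n=="top" else 5))
E
```

```text
[ 0.47741758 -0.32545473  0.11077831] [ 0.84759185 -0.4702073  -6.08767792] 0.03553760902370449
```

View pics/side8.png

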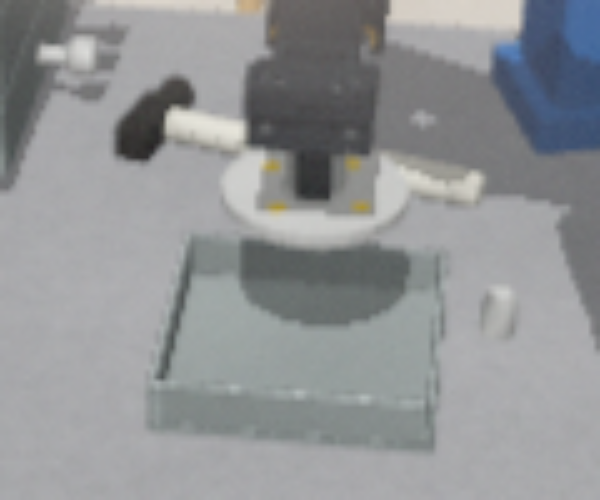

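View pics/top8.png

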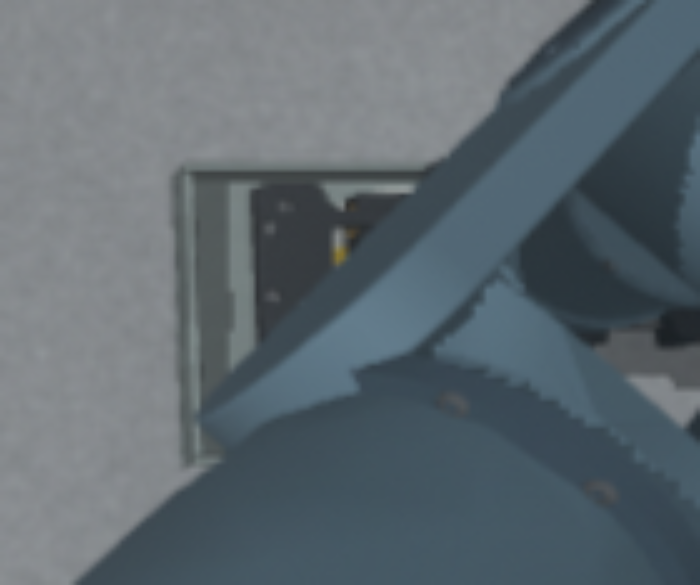

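The flange is over the tray (side crop 315,195), held level and clear of nut_b and the mallet. I'll lower it.

Request:
jog_arm(commands=[[[0,0,0,0,0,1,-1],[0,0,0,0,0,2,-1],[0,0,0,0,0,2,-1],[0,0,0,0,0,2,-1],[0,0,0,0,0,1.2,-1]]])

```text
clock: 30.8
eef_pos: [0.4766, -0.3253, 0.0265]
orientation: [[1.0, 0.0, -0.002], [0.0, -1.0, 0.002], [-0.002, -0.002, -1.0]]
force: [-0.4, 0.8, -6.0]
opening: 0.0353
```

Request:
jog_arm(commands=[[[0,0,0,0,0,0.6,-1],[0,0,0,0,0,0.4,-1],[0,0,0,0,0,0.3,-1],[0,0,0,0,0,0.3,-1],[0,0,0,0,0,0.2,-1]]])

```text
clock: 31.22
eef_pos: [0.4781, -0.3276, 0.0118]
orientation: [[1.0, -0.0, 0.001], [-0.0, -1.0, -0.001], [0.001, 0.001, -1.0]]
force: [-0.2, 0.3, -5.3]
opening: 0.035
```

Request:
jog_arm(commands=[[[0,0,0,0,0,0.08,-1],[0,0,0,0,0,0.08,-1],[0,0,0,0,0,0.08,-1],[0,0,0,0,0,0.08,-1],[0,0,0,0,0,0.08,-1]]])

```text
clock: 31.63
eef_pos: [0.4777, -0.3272, 0.0074]
orientation: [[1.0, -0.0, 0.0], [-0.0, -1.0, -0.0], [0.0, 0.0, -1.0]]
force: [0.1, -0.7, -5.2]
opening: 0.0351
```

Request:
jog_arm(commands=[[[0,0,0,0,0,0.08,-1],[0,0,0,0,0,0.08,-1],[0,0,0,0,0,0.08,-1],[0,0,0,0,0,0.08,-1],[0,0,0,0,0,0.08,-1]]])

```text
clock: 32.05
eef_pos: [0.4776, -0.327, 0.0031]
orientation: [[1.0, -0.0, 0.0], [-0.0, -1.0, -0.0], [0.0, 0.0, -1.0]]
force: [-0.1, 0.6, -5.2]
opening: 0.0351
```

Request:
jog_arm(commands=[[[0,0,0,0,0,0.05,-1],[0,0,0,0,0,0.05,-1],[0,0,0,0,0,0.03,-1],[0,0,0,0,0,0,-1],[0,0,0,0,0,0,-1]]])

```text
clock: 32.47
eef_pos: [0.4776, -0.3271, 0.0019]
orientation: [[1.0, -0.0, 0.0], [-0.0, -1.0, -0.0], [0.0, 0.0, -1.0]]
force: [-0.3, 0.4, -4.1]
opening: 0.0353
```

Touching down has begun: -4.1 N, up from -5.2 N. I'll lower a little more until the weight is carried.

Request:
jog_arm(commands=[[[0,0,0,0,0,0.03,-1],[0,0,0,0,0,0.02,-1],[0,0,0,0,0,0,-1],[0,0,0,0,0,0,-1],[0,0,0,0,0,0,-1]]])

```text
clock: 32.88
eef_pos: [0.4776, -0.3271, 0.0016]
orientation: [[1.0, -0.0, 0.0], [-0.0, -1.0, -0.0], [0.0, 0.0, -1.0]]
force: [0.1, -0.2, -3.8]
opening: 0.0348
```

Request:
jog_arm(commands=[[[0,0,0,0,0,0.03,-1],[0,0,0,0,0,0.03,-1],[0,0,0,0,0,0,-1],[0,0,0,0,0,0,-1],[0,0,0,0,0,0,-1]]])

```text
clock: 33.3
eef_pos: [0.4776, -0.3271, 0.0015]
orientation: [[1.0, -0.0, 0.0], [-0.0, -1.0, -0.0], [0.0, 0.0, -1.0]]
force: [-3.6, 1.9, 4.8]
opening: 0.0348
```

On the floor at 0.0015, as predicted, pressing 4.8 N. I'll ease up slightly, open partway and withdraw.

Request:
jog_arm(commands=[[[0,0,0,0,0,-0.04,0.4],[0,0,0,0,0,0,0.4],[0,0,0,0,0,0,0.4],[0,0,0,0,0,0,0.4],[0,0,0,0,0,0,0.4]]])

```text
clock: 33.72
eef_pos: [0.4778, -0.3272, 0.0013]
orientation: [[1.0, -0.0, 0.0], [-0.0, -1.0, -0.0], [0.0, 0.0, -1.0]]
force: [-0.2, 0.4, -0.3]
opening: 0.0612
```

Request:
jog_arm(commands=[[[0,0,0,0,0,0,0.4],[0,0,0,0,0,-1,0.4],[0,0,0,0,0,-2,0.4],[0,0,0,0,0,-3,0.4],[0,0,0,0,0,-3,0.4]]])

```text
clock: 34.13
eef_pos: [0.477, -0.3264, 0.092]
orientation: [[1.0, -0.0, -0.001], [-0.0, -1.0, 0.001], [-0.001, -0.001, -1.0]]
force: [1.1, -0.7, 0.9]
opening: 0.0618
```

Request:
jog_arm(commands=[[[0,0,0,0,0,-3,0.4],[0,0,0,0,0,-3,0.4],[0,0,0,0,0,-3,0.4],[0,0,0,0,0,-2,0.4],[0,0,0,0,0,0,0.4]]])

```text
clock: 34.55
eef_pos: [0.4798, -0.3292, 0.2077]
orientation: [[1.0, -0.0, 0.007], [-0.0, -1.0, -0.007], [0.007, 0.007, -1.0]]
force: [0.9, -0.5, 0.9]
opening: 0.0614
```

```bash
python3 - <<'E'
from bench import env
from h import *
s=env.get_state();print(s["clock"],s["eef_pos"],s["force"],s["opening"])
d=env.get_image("side");cv2.imwrite("pics/side9.png",d["frame"]);pickle.dump(d,open("side9.pkl","wb"))
d=env.get_image("wrist");cv2.imwrite("pics/w9.png",d["frame"])
hsv=cv2.cvtColor(d["frame"],cv2.COLOR_BGR2HSV)
N,l,st,ce=cv2.connectedComponentsWithStats(cv2.inRange(hsv,(20,150,120),(35,255,255)))
for i in range(1,N):
    if st[i,4]>100: print("hub",ce[i],st[i,4],ray(d,*ce[i],.05))
g=[cv2.cvtColor(pickle.load(open(f"side{n}.pkl","rb"))["frame"],cv2.COLOR_BGR2GRAY).astype(np.float32) for n in (0,9)]
for nm,(x0,y0,x1,y1) in dict(green=(200,280,262,332),nuta=(205,236,224,256),sock=(190,260,210,290),nutb=(303,142,318,162),plate=(265,225,305,262)).items():
    print(nm,np.abs(g[1]-g[0])[y0:y1,x0:x1].mean())
E
```

```text
34.55 [ 0.47982736 -0.32919134  0.20769591] [ 0.94184042 -0.52226032  0.87293792] 0.061449311510339305
hub [252.84108527 179.72093023] 258 [ 0.47754355 -0.32665374  0.05      ]
green 6.1104217
nuta 5.8763156
sock 4.8533335
nutb 6.653333
plate 22.97027
```

View pics/side9.png

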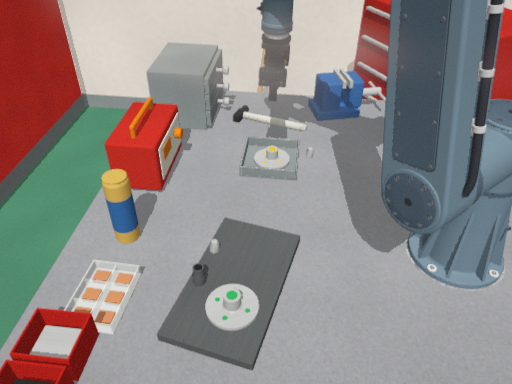

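View pics/w9.png

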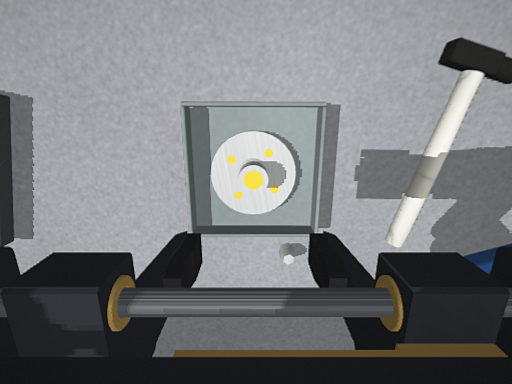

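The side view shows the yellow flange sitting level in the tray at (271,156), with the green flange (232,306), socket, nuts and mallet in place. The wrist view shows it centred in the tray at (253,173). I'll let the arm settle and hand in.

Request:
jog_arm(commands=[[[0,0,0,0,0,0,0.4],[0,0,0,0,0,0,0.4],[0,0,0,0,0,0,0.4],[0,0,0,0,0,0,0.4],[0,0,0,0,0,0,0.4]]])

```text
clock: 35.07
eef_pos: [0.4773, -0.3268, 0.2003]
orientation: [[1.0, -0.0, -0.001], [-0.0, -1.0, 0.001], [-0.001, -0.001, -1.0]]
force: [-0.4, -0.6, -0.7]
opening: 0.0619
```

```bash
python3 - <<'E'
from bench import env
print(env.finish_job())
E
```

```text
the job is handed in; nothing more can be done
None
```

The right (yellow-marked) flange is the rocker. I lifted it by its hub, set it down in the scrap tray, let go and handed the job in at about 35 s.

**Finding it:** I pressed all four sides of the right flange's rim. The far, left and right sides held firm at about 5 N. The robot-side rim sank about 3.2 mm under roughly 1 N, then stopped hard.

**Placing it:** I lowered it at 10 mm/s or slower until it pressed the tray floor with 4.8 N, then opened the fingers and backed off to about 0.2 m.

**Last checks:** The final pictures show the flange level and central in the tray, about 1 mm from the tray's measured centre. The left flange, socket, nuts and mallet stand where they were.

**What disagreed or was not done:**
- **Contact height:** Contact came with the reported TCP about 22 mm lower than the given geometry implies. I therefore worked from the felt contact height, and the set-down height it predicted (0.0015 m) was right.
- **Force over range:** The robot-side press went past its stop and reached 9.1 N, above the 4 to 8 N asked but well under the 35 N limit. It had held 5.2 N just before.
- **Left flange not pressed:** The right one's yield was clear, and the side camera also caught it tilting.

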